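# Trial-fit a taper arbor in a board-drill spindle and drift it loose

## Task

Trial-fit the taper arbor: take it from its stand, push it fully home in the spindle socket with a twist and without forcing it, and let go so that it sticks by itself. Then push the drift (the long steel wedge) thin end first into the spindle's cross slot from the robot's side, under the arbor, and drive it on until the arbor is lifted loose; do not pull the arbor by hand or ram the wedge. Leave the arbor standing loose and upright on the drift in the slot, hands off, and do not disturb the things around.

Things in the scene. Friction and masses are not known exactly. Their poses are not given: they have to be found in the camera images.
- spindle: Fixed drill spindle, nose up, in a square aluminium block 64 x 64 x 78 mm on a dark foot plate 100 x 100 x 8 mm. Origin: centre of the underside; z up. A cross slot 18 mm wide runs right through the block along its x axis, from 26 to 52 mm height; its -x end faces the robot. On top a steel nose plate, 56 x 56 mm, with a 29 mm round mouth; in it four spring jaws form the taper socket.
- nose (a joint): How far the sprung nose (plate and jaws) is pressed down into the block, m: 0 at rest, 6 N per mm, 0.0032 under 19 N. Pressed more than 3.2 mm, the arbor is being forced.
- spindle_seat (a point): Centre of the mouth, in the nose plate's top face, 88 mm up at rest. Home: arbor's flange on this face. The jaws grip from 7.5 mm above home. Pushed straight at the 19 N limit the arbor sticks about 2 mm short; turned to and fro while pushed (0.35 rad or more per 0.6 mm) it goes home under 10 to 15 N. There it holds itself (20 N or more to pull out) but may creep up 1 mm.
- slot_floor (a point): Point on the floor of the cross slot, on the socket's axis, 26 mm above the bench; axes as the spindle's (x along the slot, away from the robot).
- arbor: Loose steel taper arbor, about 0.25 kg, upright in its stand. Origin: centre of the underside of its round flange (38 mm across, 6 mm thick); z up. Grip its square head, 22 x 22 mm, sides along x and y, 6 to 34 mm above the origin. Below: taper shank (25 to 20 mm across), a 12 mm round-ended tang ending 55 mm below the origin; when home its end is 7 mm above the slot floor.
- stand: Fixed black plastic block 66 x 66 x 62 mm with one upright round hole of 27.5 mm; the arbor stands in it, flange on the block's top. Origin: centre of the underside.
- drift: Loose flat steel wedge, 150 mm long, 12 mm thick (y), about 0.16 kg, lying on the bench on its straight bottom edge. Origin: middle of the bottom edge; x points to the thin end, z up. 5 mm high at the thin end (x = +75 mm), rising evenly to 17 mm at x = +15 mm, then 17 mm high to the tail at x = -75 mm. A grip lug on top of the tail reaches 34 mm above the bottom edge.
- drift_lug (a point): Middle of the drift's grip lug (24 mm long, 12 mm thick in y), at x = -62 mm, 22 mm above the bottom edge: grip here from above, across the thickness. Axes as the drift's.
- drift_tip (a point): Bottom of the drift's thin end, at x = +75 mm. With the bottom edge on the slot floor the wedge meets the tang of a home arbor when this point is 10 mm past the socket's axis; 50 mm past it has lifted the arbor 8 mm (loose), 60 mm past 10 mm, the most. Driving takes about 10 to 18 N.
- heatsink: Bystander: loose finned aluminium heat sink, 44 x 44 x 23 mm. Leave alone. Origin: centre of the underside.
- flux_bottle: Bystander: loose small bottle, 38 mm across, 75 mm high. Leave alone. Origin: centre of the underside.
- screwdriver: Bystander: loose screwdriver, 170 mm long, lying. Leave alone.
Not all that is in view belongs to the job. What is shaped like the arbor but red or yellow is not meant.

How it is judged:
On the way, in this order (a step that is already met when the one before it is completed fails the run):
1. the arbor is fully home in the socket (flange within 1.5 mm of the top face, upright) and sticks with the fingers off it (z of arbor in the frame of spindle_seat below 0.0015 m and horizontal distance between arbor and spindle_seat below 0.003 m and angle between arbor's own z axis and vertical below 0.06 rad and contact force between the fingers and arbor below 0.3 N), for 0.2 s.
2. the drift's thin end is in the slot, under the arbor, which is still stuck within 3 mm of home (z of arbor in the frame of spindle_seat below 0.003 m and x of drift_tip in the frame of slot_floor above 0 m and distance between drift_tip and slot_floor below 0.045 m and horizontal distance between arbor and spindle_seat below 0.004 m and z of drift_tip in the frame of slot_floor below 0.008 m and angle between the x axis of drift and the x axis of spindle, either way round below 0.2 rad), for 0.02 s.
3. the drift has lifted the arbor at least 8 mm, loose, with no hand on the arbor (z of arbor in the frame of spindle_seat between 0.008 and 0.0125 m and horizontal distance between arbor and spindle_seat below 0.004 m and angle between arbor's own z axis and vertical below 0.17 rad and contact force between drift and arbor above 0.2 N and contact force between the fingers and arbor below 0.3 N), for 0.1 s.
At the end, for the whole second after the job is handed in: The arbor stands upright (within 0.17 rad) on the drift in the spindle socket, lifted 8 to 12.5 mm above home and within 4 mm of the axis; the drift lies in the slot on its floor, its thin end 35 to 85 mm past the axis on the far side; both are released and at rest (all of step 3 and angle between the x axis of drift and the x axis of spindle, either way round below 0.2 rad and angle between drift's own z axis and vertical below 0.15 rad and contact force between the fingers and drift below 0.3 N and x of drift_tip in the frame of slot_floor between 0.035 and 0.085 m and z of drift_tip in the frame of slot_floor below 0.006 m and linear speed of each of arbor, drift below 0.02 m/s); the robot touches nothing.
It fails at once if the arbor is forced: the sprung nose is pressed down by more than 3.2 mm (19 N) (value of joint nose above 0.0032 m).
It fails at once if the arbor is handled while the drift is in the slot under it (x of drift_tip in the frame of slot_floor above -0.01 m and distance between drift_tip and slot_floor below 0.09 m and contact force between the fingers and arbor above 1 N).
It fails at once if the drift is rammed: more than 45 N between drift and arbor (contact force between drift and arbor above 45 N).
It fails at once if the heat sink, the bottle or the screwdriver is moved by more than 20 mm (distance of any of heatsink, flux_bottle, screwdriver from where it was at the start of the episode above 0.02 m).
It also fails if it takes over 72 s, if anything falls off the work surface, if the arm or the gripper's body presses on something with over 40 N, if the wrist force passes 120 N, or if a joint passes its speed limit or range.

## Robot

A 6-joint arm with a two-finger parallel gripper is mounted at the origin on the work surface. World frame = base frame: x ahead of the robot, y to its left, z up, the work surface at z = 0. Lengths are in m, angles in rad, forces in N, time in s.
With the tool pointing down it reaches from about 0.2 to 0.875 m from the base axis. Payload 3.4 kg.
Tool frame: the origin (TCP) lies between the finger pads; the fingertips stand 25 mm ahead of it and the grasp point (between the pads) lies 6 mm ahead of it (r.nose_length is the z of the fingertips in the tool frame, in m); z points along the fingers, y is the line along which they close (so a half turn about z gives the same grasp; the last joint's range is limited). The gripper opens to 94 mm and grips with 3 to 60 N. Pads are 16 mm wide; open, the fingers measure 119 mm over their backs; the gripper's body (75 mm by 177 mm) begins 78 mm behind the grasp point.
Start: joints at [1.079, 0.276, 1.505, -0, 1.361, -0.121], TCP at [0.208, 0.536, 0.23] pointing down, gripper open.
Joint ranges: [-2.89, 2.89], [-0.75, 2.08], [0.22, 2.7], [-1.18, 4.32], [0.11, 2.71], [-2.7, 2.7]. Speed limits (rad/s): [2.57, 2.57, 3.14, 3.14, 3.14, 3.14].

## Interface

Orientations are given as a unit quaternion [w, x, y, z].
In Python, from plant import r, gripper_to, inverse_kinematics, vision, models, telemetry gives the robot as it stands. Calls block until the motion is done:
- r.move_to(position, orientation): joint-space move of the TCP to a pose.
- r.move_l(position, rot=None, vel=0.15, guard=None): straight line of the TCP; rot=None keeps the orientation; vel is the mean speed in m/s. With guard (N) it stops when the force on the tool has changed by that much, and returns True; else False.
- r.movej(angles): joint-space move.
- gripper_to(opening, f_grip=None): finger opening in m; f_grip is the grip in N (None keeps the last); returns when the fingers have stopped.
- r.hold(seconds).
- inverse_kinematics(position, orientation): joint angles nearest the present ones, or None.
- vision.snapshot(name): name is "scene" or "top" or "wrist"; returns the picture (480x640x3 uint8, red, green, blue); there is no depth.
- vision.get_calibration(name): a dict with "fx", "fy", "cx", "cy" (pixels), "position" and "orientation" of the camera in the world. Camera axes: x right, y down, z forward; pixel columns grow to the right and rows downward; lengths in m; the calibration is good to about 2 mm. A picture is of the moment at which its call begins: read the wrist's pose just before it. get_calibration takes no time and is no camera call; for the wrist camera it gives the pose at the moment of the call.
A pose or a line that the arm cannot do raises r.PlanningError and nothing moves.
- r.sign_off(): hands the job in; it is judged then, once.
Trained networks look in the newest picture that a camera, given by its name, has taken for a name from the list of things; names that differ only in an ending like _2 or _b are one class to them, and where a whole thing is asked for, a point or a joint stands for the part that bears it (a point fixed in the world has none). Each returns a list of dicts, best first, with "score" (0 to 1); they miss things now and then, are a little off and sometimes report something else, mostly with a low value. They report only what shows in the picture. A call takes as long as a camera call. They do not tell look-alikes from the thing itself.
- models.boxes_of(thing, camera): "at" ([x, y, z] in m, in world coordinates, good to about 4 mm: the middle of the surface that is visible of it).
- models.regions_of(thing, camera): "pixels" (480x640 bool, what is visible of it).
- models.mark_of(thing, camera): "at" ([x, y, z] in m, in world coordinates, good to about 4 mm: a listed point, or the origin of a listed thing).
Readings, each from a call of its own:
- telemetry.current_t(): time.
- telemetry.current_joints(): joint angles.
- telemetry.current_dq(): joint speeds.
- telemetry.current_joint_efforts(): joint torques, N m.
- telemetry.current_ee_pos(): TCP position.
- telemetry.current_tool_rot(): TCP orientation.
- telemetry.current_wrist_force(): force on the tool from outside, world axes, zero at the start.
- telemetry.current_torque(): the same for the moment, N m.
- telemetry.current_opening(): finger opening in m.
- telemetry.current_finger_force(): force on a finger pad.
Only numpy, scipy, OpenCV 4.12 (cv2) and the standard library are available. Lean on these libraries where they do the work, as an engineer would, in place of code of your own. Each camera call takes 0.05 s, during which the arm holds its last target. There are 200 camera calls.

## Working session

There is one attempt and no reset: what is moved stays moved. The work goes in short steps, each a Python script; the robot and the scene stay as the last script left them, time stands still between calls to the robot, and variables do not carry over. Pictures are saved under pics/ and viewed, at most 10 in all, crops included, and the job is handed in when it is done.

```bash
ls; mkdir -p pics; python3 - <<'E'
from plant import r, vision, models, telemetry as t
import cv2, numpy as np
ims=[]
for c in ("scene","top"):
    im=vision.snapshot(c); ims.append(im); cv2.imwrite(f"pics/{c}0.png",im[:,:,::-1])
    k=vision.get_calibration(c); print(c,{a:np.round(b,3).tolist() for a,b in k.items()})
    for n in ("spindle","spindle_seat","slot_floor","arbor","stand","drift","drift_lug","drift_tip","heatsink","flux_bottle","screwdriver"):
        print(n,[(np.round(d["at"],4).tolist(),round(d["score"],2)) for d in models.mark_of(n,c)][:4])
print(t.current_t(),t.current_ee_pos(),t.current_tool_rot(),r.nose_length)
E
```

```text
pics
scene {'fx': 512.086, 'fy': 512.086, 'cx': 321.299, 'cy': 238.209, 'position': [1.153, 0.028, 0.847], 'orientation': [-0.217, 0.702, 0.649, -0.197]}
spindle [([0.6808, -0.011, 0.0017], 0.57), ([0.6802, -0.0098, 0.0889], 0.52)]
spindle_seat [([0.6831, -0.012, 0.0896], 0.84)]
slot_floor [([0.675, -0.0121, 0.0232], 0.95)]
arbor [([0.5348, 0.1182, 0.0538], 0.93), ([0.6971, 0.1498, 0.0565], 0.87), ([0.63, 0.2953, 0.0514], 0.73), ([0.5143, 0.2263, 0.052], 0.61)]
stand [([0.6088, 0.1973, 0.0035], 0.91)]
drift []
drift_lug [([0.4965, -0.2551, 0.023], 0.68), ([0.6078, 0.1963, 0.0028], 0.6)]
drift_tip [([0.6342, -0.256, 0.0013], 0.84)]
heatsink [([0.7687, -0.3079, -0.0009], 0.87), ([0.7317, 0.2488, 0.0018], 0.68)]
flux_bottle [([0.733, 0.2489, 0.0017], 0.65)]
screwdriver [([0.5242, 0.4292, 0.001], 0.68)]
top {'fx': 578.772, 'fy': 578.772, 'cx': 317.037, 'cy': 233.034, 'position': [0.564, 0.09, 1.305], 'orientation': [0.014, -0.704, 0.71, -0.015]}
spindle [([0.6743, -0.0114, -0.0001], 0.56)]
spindle_seat [([0.6791, -0.0128, 0.0888], 0.8)]
slot_floor [([0.6796, -0.0089, 0.0272], 0.69), ([0.6107, 0.2001, -0.0006], 0.48)]
arbor [([0.5225, 0.2292, 0.0552], 0.77), ([0.5312, 0.115, 0.0523], 0.59), ([0.6053, 0.1942, 0.0616], 0.57), ([0.7007, 0.1483, 0.0546], 0.57)]
stand [([0.6077, 0.1963, 0.0009], 0.96), ([0.4989, -0.2571, 0.0216], 0.59)]
drift [([0.5615, -0.2574, 0.0001], 0.61), ([0.636, -0.2576, 0.0032], 0.55)]
drift_lug [([0.4966, -0.2556, 0.02], 0.65)]
drift_tip [([0.6357, -0.2593, 0.0037], 0.89), ([0.7673, -0.3052, 0.001], 0.55)]
heatsink [([0.7691, -0.3078, 0.0001], 0.95)]
flux_bottle [([0.7339, 0.2486, 0.0026], 0.55)]
screwdriver [([0.5209, 0.4362, 0.0015], 0.97)]
1.2 [0.2083799  0.53595149 0.23050001] [2.14445337e-05 1.84338311e-01 9.82862851e-01 5.74132572e-05] 0.025
```

View pics/scene0.png

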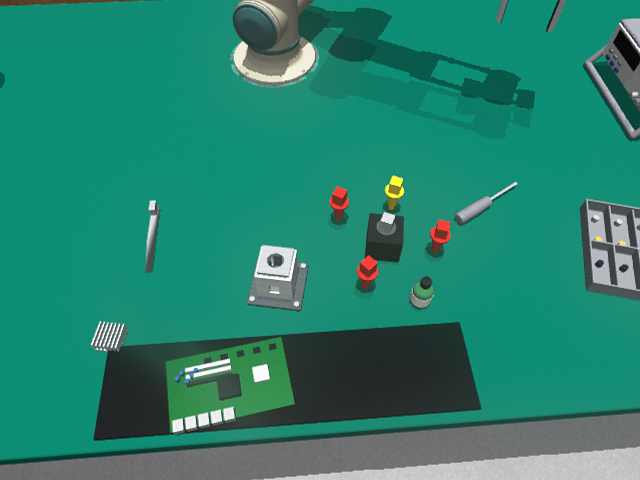

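View pics/top0.png

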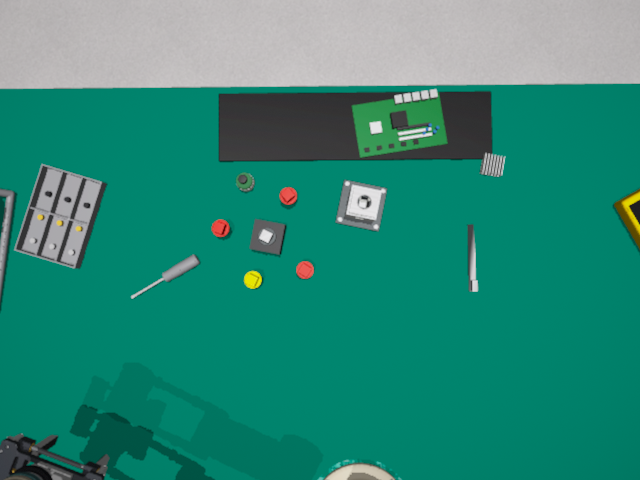

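The scene view shows the steel arbor in the black stand at about (388,222), with red and yellow decoys around it. The spindle is at (277,270), the drift at (152,235), the heat sink at (108,336) and the bottle at (422,292). The top view agrees: stand (267,237), spindle (362,204), drift (473,258). All of it matches the network positions.

```bash
cat > h.py <<'E'
from plant import r, gripper_to, inverse_kinematics, vision, models, telemetry as t
import numpy as np, cv2
from scipy.spatial.transform import Rotation as R
def down(psi):   # tool down, closing line (tool y) at yaw psi
    z=np.array([0,0,-1.]); y=np.array([np.cos(psi),np.sin(psi),0]); x=np.cross(y,z)
    q=R.from_matrix(np.c_[x,y,z]).as_quat(); return [q[3],q[0],q[1],q[2]]
def ray(k,uv,h):
    q=k["orientation"]; M=R.from_quat([q[1],q[2],q[3],q[0]]).as_matrix()
    uv=np.atleast_2d(uv).astype(float)
    d=np.c_[(uv[:,0]-k["cx"])/k["fx"],(uv[:,1]-k["cy"])/k["fy"],np.ones(len(uv))]@M.T
    p=np.array(k["position"]); return p+d*((h-p[2])/d[:,2])[:,None]
def look(name,things):
    k=vision.get_calibration("wrist"); im=vision.snapshot("wrist")
    cv2.imwrite(f"pics/{name}.png",im[:,:,::-1])
    for n in things: print(n,[(np.round(d["at"],4).tolist(),round(d["score"],2)) for d in models.mark_of(n,"wrist")][:3])
    print({a:np.round(b,4).tolist() for a,b in k.items()},t.current_t()); return k,im
E
python3 - <<'E'
from h import *
import pickle
D={}
for n,p,th in (("w_arb",[.607,.197,.30],["arbor","stand"]),("w_spi",[.68,-.012,.32],["spindle","spindle_seat","slot_floor"])):
    r.move_to(p,down(np.pi/2 if n!="w_arb" else np.pi/2)); D[n]=look(n,th)
pickle.dump(D,open("D.pkl","wb"))
print(t.current_joints())
E
python3 -c "
import cv2,numpy as np
cv2.imwrite('pics/w01.png',cv2.resize(np.hstack([cv2.imread('pics/w_arb.png'),cv2.imread('pics/w_spi.png')]),(800,300)))"
```

```text
arbor [([0.5361, 0.1156, 0.0497], 0.97), ([0.6989, 0.1525, 0.0598], 0.93), ([0.5157, 0.2264, 0.0541], 0.8)]
stand [([0.6061, 0.1895, -0.0048], 0.6)]
{'fx': 397.6015, 'fy': 397.6015, 'cx': 315.4451, 'cy': 241.4971, 'position': [0.538, 0.1982, 0.4546], 'orientation': [0.0854, 0.7014, 0.7023, 0.0864]} 3.2583
spindle [([0.6763, -0.0095, 0.0023], 0.55)]
spindle_seat [([0.6782, -0.009, 0.0913], 0.89)]
slot_floor [([0.6813, -0.0077, 0.0271], 0.76)]
{'fx': 397.6015, 'fy': 397.6015, 'cx': 315.4451, 'cy': 241.4971, 'position': [0.6111, -0.0105, 0.4746], 'orientation': [0.0851, 0.7016, 0.7022, 0.0867]} 4.35
[-1.17270599e-01  4.11206107e-01  1.08411902e+00  4.49971756e-04
  1.64629947e+00 -1.69051044e+00]
```

View pics/w01.png

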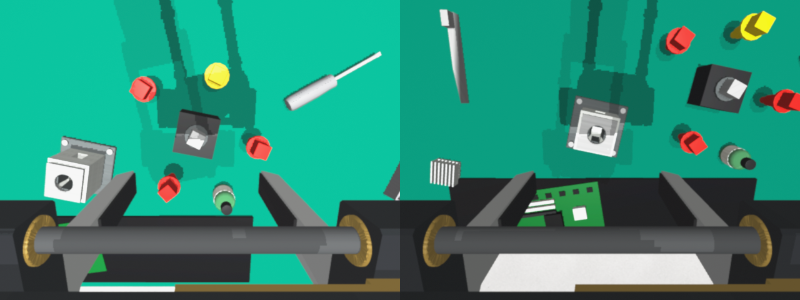

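The left panel shows the arbor head at about (196,139) in the stand, the right panel the spindle with its bright nose plate at about (596,130). Next I'll fit the edges of both.

```bash
cat > fit.py <<'E'
from h import *
import pickle
D=pickle.load(open("D.pkl","rb"))
def quad(k,im,c,half,h,thr,expect):
    uv=c; g=cv2.cvtColor(im,cv2.COLOR_RGB2GRAY); s=cv2.cvtColor(im,cv2.COLOR_RGB2HSV)[:,:,1]
    m=np.zeros_like(g); u,v=map(int,uv); sl=np.s_[v-half:v+half,u-half:u+half]
    m[sl]=((g[sl]>thr)&(s[sl]<40))*255
    cs,_=cv2.findContours(m,cv2.RETR_EXTERNAL,cv2.CHAIN_APPROX_NONE)
    for cc in sorted(cs,key=cv2.contourArea)[::-1][:1]:
        P=ray(k,cc[:,0],h)[:,:2]; (cx,cy),(w,hh),a=cv2.minAreaRect((P*1e4).astype(np.float32))
        print(thr,"ctr",round(cx/1e4,4),round(cy/1e4,4),"size",round(w/10,1),round(hh/10,1),"yaw mod90",round(a%90,1))
k,im=D["w_arb"]
for th in(150,180,200,220): quad(k,im,(196*1.6,140*1.6),30,.096,th,22)
k2,im2=D["w_spi"]
for th in(150,180,200,220): quad(k2,im2,((596-400)*1.6,130*1.6),50,.088,th,56)
kt=vision.get_calibration("top"); it=cv2.imread("pics/top0.png")[:,:,::-1].copy()
print("top")
for th in(150,180,200,220): quad(kt,it,(267,237),12,.096,th,22)
for th in(150,180,200,220): quad(kt,it,(364,203),24,.088,th,56)
a=cv2.resize(im[185:265,265:365],(400,320),interpolation=cv2.INTER_CUBIC)
b=cv2.resize(im2[145:265,250:400],(400,320),interpolation=cv2.INTER_CUBIC)
cv2.imwrite("pics/zoom1.png",np.hstack([a,b])[:,:,::-1])
E
python3 fit.py
```

```text
150 ctr 0.6114 0.1975 size 25.0 22.7 yaw mod90 61.2
180 ctr 0.6108 0.1969 size 22.3 21.7 yaw mod90 62.9
200 ctr 0.6133 0.1954 size 22.0 15.5 yaw mod90 64.7
220 ctr 0.6141 0.1953 size 22.1 14.2 yaw mod90 67.7
150 ctr 0.6766 -0.0123 size 77.8 67.2 yaw mod90 78.0
180 ctr 0.6787 -0.013 size 76.7 62.8 yaw mod90 77.9
200 ctr 0.6788 -0.0126 size 75.9 62.6 yaw mod90 78.0
220 ctr 0.6789 -0.0128 size 75.7 62.1 yaw mod90 78.0
top
150 ctr 0.6095 0.1955 size 22.5 22.5 yaw mod90 63.1
180 ctr 0.6095 0.1955 size 20.6 20.5 yaw mod90 63.0
200 ctr 0.6097 0.1949 size 19.7 19.6 yaw mod90 63.2
220 ctr 0.6099 0.1953 size 16.9 17.7 yaw mod90 63.2
150 ctr 0.679 -0.0155 size 72.9 73.1 yaw mod90 78.1
180 ctr 0.68 -0.0159 size 72.1 67.2 yaw mod90 78.6
200 ctr 0.6805 -0.0154 size 68.8 66.0 yaw mod90 78.2
220 ctr 0.6831 -0.0144 size 65.6 59.6 yaw mod90 76.0
```

View pics/zoom1.png

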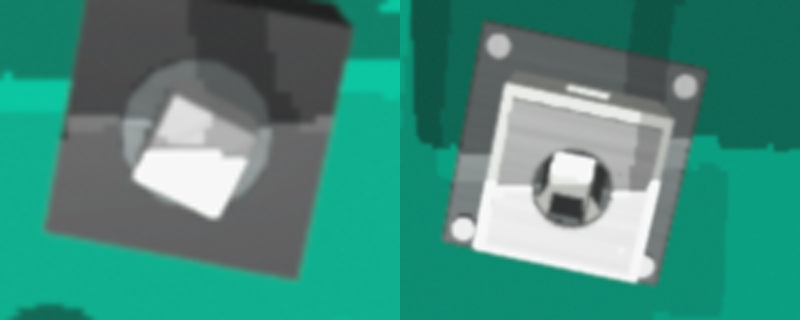

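The head is a 22 mm square at about (0.610, 0.196) with yaw −27°. The spindle's yaw is −12°, and its mouth ellipse is centred at zoom (572,188), which is wrist pixel (314.5,215.5).

```bash
python3 - <<'E'
from h import *
import pickle
D=pickle.load(open("D.pkl","rb")); k2,im2=D["w_spi"]
print(ray(k2,[(250+171.5/2.667,145+188/2.667)],.088))
kt=vision.get_calibration("top"); it=cv2.imread("pics/top0.png")
print("expected px for circle 29mm:",.029*578/1.217)
c=cv2.resize(it[170:240,325:395],(560,560),interpolation=cv2.INTER_CUBIC); cv2.imwrite("pics/zt.png",c)
# drift by region in top
im=vision.snapshot("top")
for d in models.regions_of("drift","top")[:3]:
    ys,xs=np.nonzero(d["pixels"]); P=ray(kt,np.c_[xs,ys],.01)[:,:2]
    (cx,cy),s,a=cv2.minAreaRect((P*1e4).astype(np.float32)); print(d["score"],cx/1e4,cy/1e4,np.array(s)/10,a)
E
```

```text
[[ 0.68077801 -0.01070897  0.088     ]]
expected px for circle 29mm: 13.773212818405916
```

View pics/zt.png

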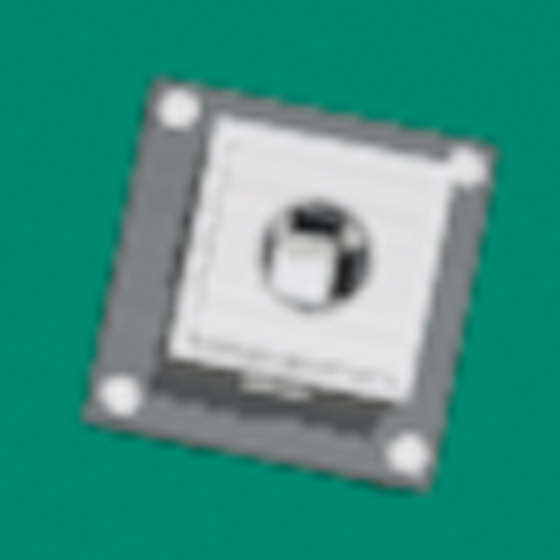

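```bash
python3 - <<'E'
from h import *
kt=vision.get_calibration("top")
f=lambda p:(325+(p[0]-3.5)/8,170+(p[1]-3.5)/8)
print("mouth top",ray(kt,[f((316,256))],.088), "holes",ray(kt,[f((293,280))],.008))
psi=np.radians(-27); A=np.array([.6100,.1962])
gripper_to(.045,f_grip=50)
r.move_to([*A,.20],down(psi))
hit=r.move_l([*A,.096],vel=.08,guard=6); print("guard",hit,t.current_ee_pos(),t.current_wrist_force())
o=gripper_to(0,f_grip=50); print("open",t.current_opening(),t.current_finger_force(),t.current_wrist_force(),t.current_ee_pos())
r.move_l([*A,.235],vel=.12); r.hold(.2)
print("lift",t.current_opening(),t.current_finger_force(),t.current_wrist_force(),t.current_torque(),t.current_ee_pos(),t.current_t())
E
```

```text
mouth top [[ 0.68002967 -0.0126579   0.088     ]] holes [[ 0.68092385 -0.01288677  0.008     ]]
guard False [0.6104514 0.1962997 0.0966469] [-0.43780438  0.70452603  1.1486133 ]
open 0.021270425691178055 50.00047981739044 [-0.09636328  0.46964545  0.97048529] [0.60998186 0.19627095 0.09616943]
lift 0.02192423608245421 49.99906361103058 [-0.5976114   0.2168834  -2.76881404] [-0.04809302  0.05122342 -0.02124588] [0.60972853 0.1961315  0.23426715] 10.825
```

```bash
python3 - <<'E'
from h import *
S=np.array([.6803,-.0120]); psi=np.radians(-27)
r.move_to([*S,.235],down(psi)); r.move_l([*S,.2],vel=.1); r.hold(.15)
b=t.current_wrist_force(); print("base",b)
for z in (.15,.140,.134,.131):
    hit=r.move_l([*S,z],vel=.06,guard=4); r.hold(.1)
    print(z,hit,np.round(t.current_wrist_force()-b,2),np.round(t.current_torque(),3),np.round(t.current_ee_pos(),4),t.current_t())
    if hit: break
E
```

```text
base [ 0.83425318 -0.65660642 -2.58424355]
0.15 False [-0.74  0.84  0.05] [-0.084  0.08  -0.004] [ 0.6807 -0.012   0.1506] 13.4417
0.14 False [-1.42 -0.    0.4 ] [-0.064  0.119 -0.018] [ 0.6805 -0.012   0.1399] 13.8583
0.134 False [-1.73  1.36  0.04] [-0.002  0.347 -0.065] [ 0.6801 -0.0118  0.1337] 14.2083
0.131 False [-1.14  2.38 -0.86] [ 0.406  0.491 -0.007] [ 0.6799 -0.0116  0.1307] 14.5583
```

```bash
cat > push.py <<'E'
from h import *
import sys
b=np.array([.1,-.2,-2.65]); psi=np.radians(-27); off=.0342; ZH=.088+off
p=np.array(t.current_ee_pos()); c=np.array([p[0]-.0002,p[1]+.0003,.1310]); s=1
for i in range(int(sys.argv[1])):
    F=np.array(t.current_wrist_force())-b
    dz=np.clip((12.5-F[2])/6*.5e-3,-.4e-3,.6e-3)
    c[2]=max(c[2]-dz, np.array(t.current_ee_pos())[2]-.004)
    c[:2]+=np.clip(.08e-3*F[:2],-.3e-3,.3e-3)
    t0=t.current_t()
    hit=r.move_l(c,rot=down(psi+s*.26),vel=.02,guard=max(2,17-F[2])); s=-s
    F=np.array(t.current_wrist_force())-b; e=np.array(t.current_ee_pos())
    g=e[2]-ZH+max(F[2],0)/6000
    print(i,hit,"F",np.round(F,1),"cmd",np.round(c,4),"z-gap mm",round((e[2]-ZH)*1e3,2),"est gap",round(g*1e3,2),"dt",round(t.current_t()-t0,2))
print(t.current_t(),t.current_opening())
E
python3 push.py 8
```

```text
0 False F [-1.5  0.6  0. ] cmd [ 0.6797 -0.0111  0.1304] z-gap mm 8.25 est gap 8.26 dt 0.41
1 False F [-1.6  0.4 -0.3] cmd [ 0.6796 -0.0111  0.1298] z-gap mm 7.71 est gap 7.71 dt 0.67
2 False F [-1.4  0.3  0.2] cmd [ 0.6794 -0.0111  0.1292] z-gap mm 7.05 est gap 7.08 dt 0.67
3 False F [0.3 0.  0.3] cmd [ 0.6793 -0.011   0.1286] z-gap mm 6.54 est gap 6.59 dt 0.67
4 False F [-1.2 -0.1  1.2] cmd [ 0.6793 -0.011   0.128 ] z-gap mm 5.91 est gap 6.12 dt 0.67
5 False F [-0.1 -1.   1.8] cmd [ 0.6792 -0.011   0.1274] z-gap mm 5.39 est gap 5.69 dt 0.67
6 False F [ 0.4 -0.2  3. ] cmd [ 0.6792 -0.0111  0.1268] z-gap mm 4.83 est gap 5.32 dt 0.67
7 False F [0.6 0.4 3.8] cmd [ 0.6793 -0.0111  0.1262] z-gap mm 4.29 est gap 4.93 dt 0.67
19.6333 0.021756026941163784
```

```bash
sed -i 's/c=np.array.*; s=1/c=p.copy(); s=1/; s/12.5-F\[2\])\/6\*.5e-3,-.4e-3,.6e-3/13.5-F[2])\/6*.6e-3,-.4e-3,.75e-3/' push.py; python3 push.py 10
```

```text
0 False F [-0.7  0.4  5.5] cmd [ 0.6797 -0.0112  0.1257] z-gap mm 3.72 est gap 4.63 dt 0.67
1 False F [-0.2 -1.3  4.2] cmd [ 0.6796 -0.0112  0.125 ] z-gap mm 3.08 est gap 3.78 dt 0.67
2 False F [-0.8  0.5  6.5] cmd [ 0.6796 -0.0113  0.1242] z-gap mm 2.33 est gap 3.42 dt 0.67
3 False F [-0.8 -0.8  7.4] cmd [ 0.6795 -0.0113  0.1235] z-gap mm 1.76 est gap 2.99 dt 0.67
4 False F [-2.1 -0.   8.8] cmd [ 0.6795 -0.0113  0.1229] z-gap mm 1.26 est gap 2.73 dt 0.67
5 False F [-1.5 -0.3  8.6] cmd [ 0.6793 -0.0113  0.1225] z-gap mm 0.93 est gap 2.35 dt 0.67
6 False F [-2.1  1.8  8.8] cmd [ 0.6792 -0.0114  0.122 ] z-gap mm 0.54 est gap 2.0 dt 0.67
7 False F [-1.2 -0.1  9.7] cmd [ 0.679  -0.0112  0.1215] z-gap mm 0.27 est gap 1.89 dt 0.67
8 False F [-1.7  0.1  8.7] cmd [ 0.6789 -0.0112  0.1211] z-gap mm -0.04 est gap 1.41 dt 0.67
9 False F [-0.5  0.1 11.3] cmd [ 0.6788 -0.0112  0.1206] z-gap mm -0.34 est gap 1.54 dt 0.67
26.3 0.022011514648766328
```

```bash
python3 push.py 8
```

```text
0 False F [-1.2  0.5  8.5] cmd [ 0.6796 -0.0113  0.1216] z-gap mm -0.13 est gap 1.28 dt 0.67
1 False F [-1.9  0.3  8.3] cmd [ 0.6795 -0.0112  0.1211] z-gap mm -0.33 est gap 1.06 dt 0.67
2 False F [-2.2 -0.4 10.7] cmd [ 0.6794 -0.0112  0.1206] z-gap mm -0.64 est gap 1.14 dt 0.67
3 False F [-1.3 -0.8 10.9] cmd [ 0.6792 -0.0112  0.1203] z-gap mm -0.8 est gap 1.02 dt 0.67
4 False F [-0.7  0.5 10.2] cmd [ 0.6791 -0.0113  0.1201] z-gap mm -1.03 est gap 0.68 dt 0.67
5 False F [-1.5  0.4 10.3] cmd [ 0.679  -0.0113  0.1197] z-gap mm -1.22 est gap 0.5 dt 0.67
6 False F [-2.5 -0.3 10.7] cmd [ 0.6789 -0.0112  0.1194] z-gap mm -1.48 est gap 0.3 dt 0.67
7 False F [-1.5  0.1 10.2] cmd [ 0.6787 -0.0113  0.1191] z-gap mm -1.7 est gap -0.0 dt 0.67
31.6333 0.02167207928698009
```

```bash
sed -i 's/c=p.copy()/c=np.array([.6790,-.0113,.1190])/' push.py; python3 push.py 5
```

```text
0 False F [-2.2  1.4 11.2] cmd [ 0.6789 -0.0113  0.1187] z-gap mm -1.89 est gap -0.03 dt 0.67
1 False F [-1.1 -1.1 12.9] cmd [ 0.6787 -0.0112  0.1184] z-gap mm -1.94 est gap 0.22 dt 0.67
2 False F [-1.7  0.6 12.9] cmd [ 0.6786 -0.0113  0.1184] z-gap mm -1.98 est gap 0.17 dt 0.67
3 False F [-1.4  0.3 12. ] cmd [ 0.6785 -0.0112  0.1183] z-gap mm -1.96 est gap 0.05 dt 0.67
4 False F [-1.  -0.1 12.6] cmd [ 0.6784 -0.0112  0.1182] z-gap mm -2.05 est gap 0.05 dt 0.67
34.9667 0.02133233225619477
```

```bash
python3 - <<'E'
from h import *
import pickle
r.move_l([.6790,-.0113,.1222],vel=.03); p=np.array(t.current_ee_pos()); r.hold(.1)
print("unloaded",np.round(p,4),np.round(t.current_wrist_force(),1))
gripper_to(.05); r.hold(.3)
print("rel",t.current_finger_force(),np.round(t.current_wrist_force(),1),np.round(t.current_ee_pos(),4))
r.move_l([*np.array(t.current_ee_pos())[:2],.20],vel=.2)
r.move_to([.565,-.256,.26],down(np.pi/2))
k,im=look("w_dr",["drift","drift_lug","drift_tip","arbor","spindle_seat"])
pickle.dump((k,im),open("D2.pkl","wb"))
for d in models.regions_of("drift","wrist")[:2]:
    ys,xs=np.nonzero(d["pixels"]); P=ray(k,np.c_[xs,ys],.012)[:,:2]
    (cx,cy),s,a=cv2.minAreaRect((P*1e4).astype(np.float32)); print(d["score"],cx/1e4,cy/1e4,np.array(s)/10,a)
E
```

```text
unloaded [ 0.6795 -0.0112  0.122 ] [ 0.8 -0.8  1.6]
rel 0.0 [ 0.8 -0.6  0.2] [ 0.679  -0.0113  0.1222]
drift [([0.5585, -0.2591, -0.0012], 0.93)]
drift_lug [([0.4984, -0.2581, 0.0197], 0.65), ([0.68, -0.0107, 0.0002], 0.17)]
drift_tip [([0.6307, -0.2557, 0.0066], 0.7)]
arbor [([0.6805, -0.012, 0.0906], 0.91)]
spindle_seat []
{'fx': 397.6015, 'fy': 397.6015, 'cx': 315.4451, 'cy': 241.4971, 'position': [0.4966, -0.2553, 0.4141], 'orientation': [0.0853, 0.7018, 0.7019, 0.0863]} 39.025
0.73 0.55971611328125 -0.2564386474609375 [ 13.77820435 146.84677734] 89.67501068115234
```

View pics/w_dr.png

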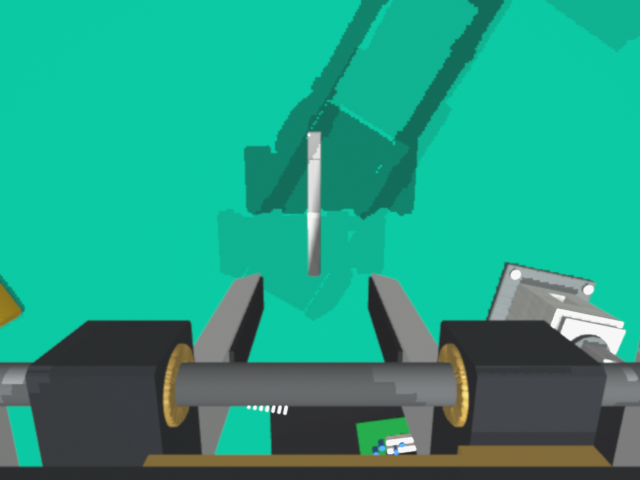

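The wrist view shows the drift's centreline upright at column 314, tail at row 132 and tip at row 275. That puts its yaw at about 0, with the area around it free.

```bash
python3 - <<'E'
from h import *
import pickle
k,im=pickle.load(open("D2.pkl","rb"))
tail=ray(k,[(314.5,132)],.034)[0]; tip=ray(k,[(314,275.5)],.005)[0]; print("tail",tail,"tip",tip,"len",tip[0]-tail[0])
mid=(tail[0]+tip[0])/2; L=np.array([mid-.062,-.2566]); print(L)
psi=np.radians(89.7)
gripper_to(.04)
r.move_to([*L,.10],down(psi))
hit=r.move_l([*L,.030],vel=.08,guard=6); print(hit,np.round(t.current_ee_pos(),4),np.round(t.current_wrist_force(),2))
gripper_to(0,f_grip=50); e=np.array(t.current_ee_pos())
print("open",t.current_opening(),t.current_finger_force(),np.round(e,4))
r.move_l([*L,.11],vel=.15); r.hold(.15)
print(np.round(t.current_ee_pos(),4),np.round(t.current_wrist_force(),2),np.round(t.current_torque(),3),t.current_opening(),t.current_t())
np.save("g.npy",np.r_[e,mid+.075])
E
```

```text
tail [ 0.48688252 -0.25563397  0.034     ] tip [ 0.63605936 -0.25623142  0.005     ] len 0.149176838723745
[ 0.49947094 -0.2566    ]
False [ 0.4999 -0.2569  0.0304] [-0.29  0.35 -0.32]
open 0.011801559471061127 49.99970197677612 [ 0.4995 -0.2567  0.0302]
[ 0.4986 -0.256   0.1086] [ 0.19 -0.56 -0.36] [0.052 0.046 0.011] 0.011564118511309996 42.6083
```

```bash
cat >> h.py <<'E'
AX=np.array([.6797,-.0118]); YAW=np.radians(-12); U=np.array([np.cos(YAW),np.sin(YAW)]); PS=YAW+np.pi/2
TL=.137; ZG=.0302
def P(tipx,zb): return [*(AX+(tipx-TL)*U),ZG+zb]   # TCP for the tip's slot coordinate and bottom height
def state():
    e=np.array(t.current_ee_pos()); d=e[:2]-AX
    return "tip %.1f lat %.1f zb %.1f mm"%((d@U+TL)*1e3,(d@[-U[1],U[0]])*1e3,(e[2]-ZG)*1e3),"F",np.round(t.current_wrist_force(),1).tolist(),round(t.current_t(),1)
E
python3 - <<'E'
from h import *
r.move_to(P(-.065,.08),down(PS)); r.move_l(P(-.065,.0275),vel=.12); r.hold(.2)
print(state())
for c in ("top","scene"):
    im=vision.snapshot(c); cv2.imwrite(f"pics/{c}1.png",im[:,:,::-1])
    for n in ("drift_tip","slot_floor","arbor"): print(c,n,[(np.round(d["at"],4).tolist(),round(d["score"],2)) for d in models.mark_of(n,c)][:5])
a=cv2.imread("pics/top1.png")[160:310,280:430]; b=cv2.imread("pics/scene1.png")[190:340,200:350]
cv2.imwrite("pics/pre.png",np.hstack([cv2.resize(x,(400,400),interpolation=cv2.INTER_CUBIC) for x in(a,b)]))
E
```

```text
('tip -64.2 lat 0.0 zb 28.3 mm', 'F', [0.4, -1.1, -1.3], 44.5)
top drift_tip [([0.6151, 0.0012, 0.0303], 0.49)]
top slot_floor [([0.6785, -0.0085, 0.029], 0.91)]
top arbor [([0.6987, 0.147, 0.053], 0.78), ([0.5187, 0.2294, 0.0548], 0.65), ([0.5313, 0.1163, 0.0532], 0.49)]
scene drift_tip [([0.6146, -0.0019, 0.0294], 0.94)]
scene slot_floor []
scene arbor [([0.5128, 0.2255, 0.0546], 0.92), ([0.6986, 0.1481, 0.057], 0.85), ([0.6823, -0.0071, 0.0877], 0.84), ([0.5356, 0.118, 0.0537], 0.75), ([0.6315, 0.2979, 0.0527], 0.61)]
```

View pics/pre.png

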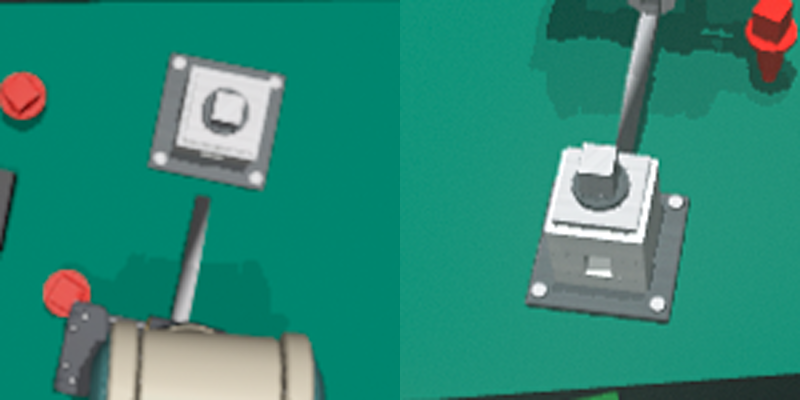

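The arbor sits in the spindle with its flange on the plate (left panel about (226,108)). The drift's tip at (202,198) points along the slot axis at the entrance (about (210,155)). Inserting now.

```bash
python3 - <<'E'
from h import *
hit=r.move_l(P(-.02,.0272),vel=.06,guard=6); print(hit,state())
if not hit:
    hit=r.move_l(P(-.02,.0245),vel=.02,guard=3); print("down",hit,state())
    z=np.array(t.current_ee_pos())[2]-ZG; 
    hit=r.move_l(P(.004,min(z,.0265)),vel=.04,guard=8); print(hit,state())
E
```

```text
False ('tip -20.5 lat -0.0 zb 27.0 mm', 'F', [-0.5, 0.3, -0.7], 45.8)
down False ('tip -20.0 lat 0.1 zb 24.7 mm', 'F', [-0.2, 0.5, 0.9], 46.1)
False ('tip 4.4 lat 0.0 zb 24.8 mm', 'F', [-0.2, 0.2, 2.4], 46.8)
```

```bash
python3 - <<'E'
from h import *
for x in (.012,.02,.03,.04,.05,.058,.066):
    F=np.array(t.current_wrist_force())
    hit=r.move_l(P(x,.0252),vel=.03,guard=24); print(x,hit,state())
    if hit: break
E
```

```text
0.012 False ('tip 12.2 lat -0.0 zb 25.0 mm', 'F', [-0.2, -0.2, -0.2], 47.3)
0.02 False ('tip 17.9 lat -0.0 zb 25.2 mm', 'F', [-4.3, 0.3, 5.4], 47.7)
0.03 False ('tip 22.8 lat -0.1 zb 24.4 mm', 'F', [-10.9, 1.9, 9.4], 48.2)
0.04 False ('tip 31.5 lat -0.2 zb 23.9 mm', 'F', [-12.0, 2.1, 7.8], 48.6)
0.05 False ('tip 48.0 lat -0.1 zb 23.8 mm', 'F', [-1.3, 0.9, -4.5], 49.1)
0.058 False ('tip 59.3 lat -0.0 zb 25.3 mm', 'F', [0.2, 0.5, -3.9], 49.5)
0.066 False ('tip 66.7 lat -0.0 zb 25.4 mm', 'F', [0.1, -1.1, -2.9], 50.0)
```

```bash
python3 - <<'E'
from h import *
r.move_l(P(.066,.0247),vel=.02); print(state())
gripper_to(.035); r.hold(.2); print(state())
e=np.array(t.current_ee_pos()); r.move_l([*e[:2],.12],vel=.1,guard=5); print(state())
r.move_l([*(e[:2]-.12*U),.25],vel=.25); r.hold(.3)
for c in ("top","scene"):
    im=vision.snapshot(c); cv2.imwrite(f"pics/{c}2.png",im[:,:,::-1])
    for n in ("drift_tip","drift_lug","arbor"): print(c,n,[(np.round(d["at"],4).tolist(),round(d["score"],2)) for d in models.mark_of(n,c) if abs(d["at"][1]+.012)<.06])
a=cv2.imread("pics/top2.png")[160:310,280:430]; b=cv2.imread("pics/scene2.png")[190:340,200:350]
cv2.imwrite("pics/post.png",np.hstack([cv2.resize(x,(400,400),interpolation=cv2.INTER_CUBIC) for x in(a,b)]))
E
```

```text
('tip 66.2 lat 0.0 zb 24.9 mm', 'F', [-0.2, -0.3, -2.5], 50.2)
('tip 66.0 lat 0.0 zb 24.7 mm', 'F', [1.0, -0.2, 0.2], 51.0)
('tip 65.5 lat -0.1 zb 89.3 mm', 'F', [-0.6, 0.2, 0.4], 51.8)
top drift_tip [([0.7373, -0.0232, 0.0273], 0.68)]
top drift_lug [([0.6036, 0.0019, 0.0448], 0.8)]
top arbor [([0.6752, -0.0105, 0.0934], 0.55), ([0.6777, -0.008, 0.0271], 0.27)]
scene drift_tip [([0.7363, -0.0261, 0.0239], 0.5)]
scene drift_lug [([0.5986, 0.0053, 0.0477], 0.65)]
scene arbor [([0.68, -0.0137, 0.1], 0.59)]
```

View pics/post.png

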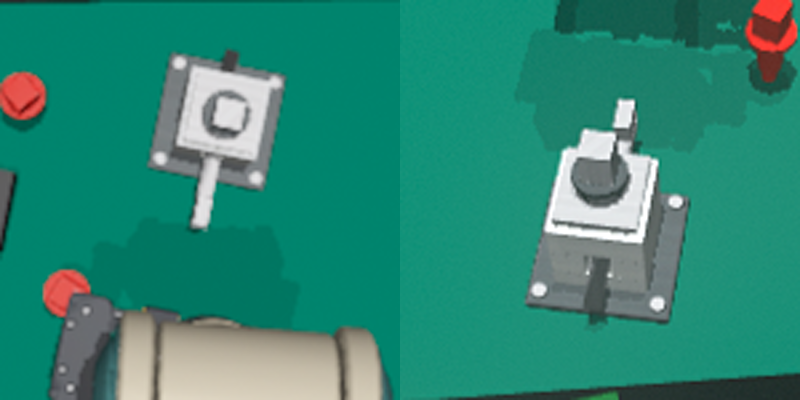

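The drift lies through the slot, tip out on the far side and lug on the robot's side, and the arbor is raised. It looks slightly tilted, so I'll measure that before handing in.

```bash
python3 - <<'E'
from h import *
def zoom(f,u,v,w): 
    return cv2.resize(cv2.imread(f)[v-w:v+w,u-w:u+w],(400,300) if 0 else (300,300),interpolation=cv2.INTER_CUBIC)
cv2.imwrite("pics/cmp.png",np.vstack([np.hstack([zoom(f"pics/top{i}.png",365,202,16) for i in(1,2)]),np.hstack([zoom(f"pics/scene{i}.png",424,255,20) for i in(1,2)])]))
E
```

```text
(no output)
```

View pics/cmp.png

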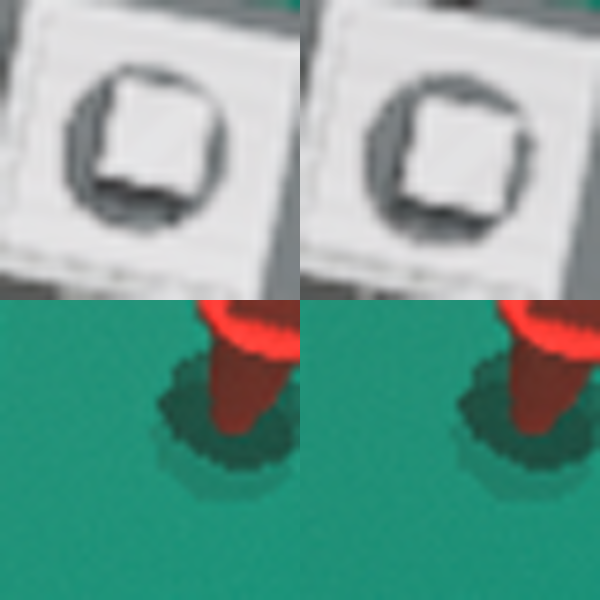

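```bash
python3 - <<'E'
from h import *
k=vision.get_calibration("top")
im=cv2.imread("pics/top2.png"); 
for nm,px,h in (("tip",(280+231/2.667,160+51/2.667),.030),("tail",(280+197/2.667,160+230/2.667),.060)):
    p=ray(k,[px],h)[0]; d=p[:2]-AX; print(nm,p,"slot x",d@U,"lat",d@[-U[1],U[0]])
px=lambda s,f:(349+(f[0]+.0)/9.375-.45,186+f[1]/9.375-.45)
for nm,f,h in (("flange before",(145,149),.094),("head before",(156,135),.122),("flange after",(148,158),.104),("head after",(162,155),.132)):
    print(nm,np.round(ray(k,[px(0,f)],h)[0],4))
ks=vision.get_calibration("scene")
E
```

```text
tip [ 0.73534029 -0.02378323  0.03      ] slot x 0.05691586686332451 lat -0.00015310639497924893
tail [0.58644038 0.00801103 0.06      ] slot x -0.09534062193250208 lat -1.1651854137416593e-05
flange before [ 0.6797 -0.0121  0.094 ]
head before [ 0.6801 -0.0121  0.122 ]
flange after [ 0.6767 -0.0119  0.104 ]
head after [ 0.6748 -0.0125  0.132 ]
```

```bash
python3 - <<'E'
import cv2,numpy as np
z=lambda i:cv2.resize(cv2.imread(f"pics/scene{i}.png")[230:290,245:305],(400,400),interpolation=cv2.INTER_CUBIC)
cv2.imwrite("pics/cmp2.png",np.hstack([z(1),z(2)]))
E
```

View pics/cmp2.png

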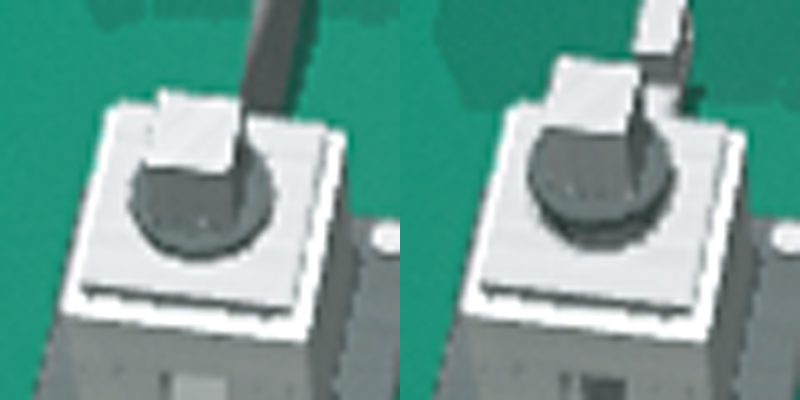

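```bash
python3 - <<'E'
from h import *
from scipy.optimize import least_squares
kt,ks=vision.get_calibration("top"),vision.get_calibration("scene")
pt=lambda f:np.array([349+f[0]/9.375-.45,186+f[1]/9.375-.45]); ps=lambda f:np.array([245+f[0]/6.667-.43,230+f[1]/6.667-.43])
def proj(k,p):
    q=k["orientation"]; c=R.from_quat([q[1],q[2],q[3],q[0]]).inv().apply(p-np.array(k["position"])); return np.array([k["cx"]+k["fx"]*c[0]/c[2],k["cy"]+k["fy"]*c[1]/c[2]])
for n,a,b in (("flange0",(145,149),(202,195)),("head0",(156,135),(195,132)),("flange1",(148,158),(201,175)),("head1",(162,155),(195,95))):
    s=least_squares(lambda p:np.r_[proj(kt,p)-pt(a),proj(ks,p)-ps(b)],[.68,-.012,.1]); print(n,np.round(s.x,4),"res",round(s.cost,2))
E
```

```text
flange0 [ 0.68   -0.0115  0.0911] res 0.12
head0 [ 0.6802 -0.0112  0.1215] res 0.17
flange1 [ 0.6775 -0.0114  0.0968] res 0.2
head1 [ 0.675  -0.011   0.1306] res 0.57
```

The lift measures about 6–9 mm and the drift tip sits only about 56 mm past the axis, because it slipped in the grip. That is too close to the limit, so I'll regrip and drive on to the flat part, then ease back a little to straighten the arbor.

```bash
python3 - <<'E'
from h import *
Q=lambda x,z:[*(AX+x*U),z]      # TCP at slot x
r.move_to(Q(-.082,.13),down(PS)); hit=r.move_l(Q(-.082,.056),vel=.1,guard=6); print(hit,state())
gripper_to(0,f_grip=60); print(t.current_opening(),state())
for x in (-.076,-.070):
    print(r.move_l(Q(x,.0555),vel=.03,guard=24),state())
r.move_l(Q(-.0735,.0555),vel=.02); r.hold(.1); print(state())
gripper_to(.035); r.hold(.2); print(state())
r.move_l(Q(-.0735,.13),vel=.12); r.move_l(Q(-.20,.25),vel=.3); r.hold(.2)
k=vision.get_calibration("top"); im=vision.snapshot("top"); cv2.imwrite("pics/top3.png",im[:,:,::-1]); cv2.imwrite("pics/scene3.png",vision.snapshot("scene")[:,:,::-1])
d=[np.float32(cv2.imread(f"pics/top{i}.png",0)) for i in(2,3)]
print(telemetry_t:=t.current_t())
def sh(c,i,j,u,v,w):
    a,b=[np.float32(cv2.imread(f"pics/{c}{q}.png",0))for q in(i,j)]
    T=cv2.resize(a[v-w:v+w,u-w:u+w],None,fx=8,fy=8,interpolation=cv2.INTER_CUBIC); B=cv2.resize(b[v-w-6:v+w+6,u-w-6:u+w+6],None,fx=8,fy=8,interpolation=cv2.INTER_CUBIC)
    m=cv2.minMaxLoc(cv2.matchTemplate(B,T,cv2.TM_CCOEFF_NORMED)); return (np.array(m[3])/8-6).tolist(),round(m[1],3)
print("top head 1>2",sh("top",1,2,366,201,6),"2>3",sh("top",2,3,366,202,6))
print("scene head 1>2",sh("scene",1,2,275,253,8),"2>3",sh("scene",2,3,275,248,8))
print("drift tail 2>3",sh("top",2,3,354,243,5))
E
```

```text
False ('tip 55.6 lat 0.1 zb 26.6 mm', 'F', [-0.3, -0.2, -0.8], 54.9)
0.011238718979837303 ('tip 55.2 lat 0.1 zb 26.1 mm', 'F', [0.8, 1.3, 1.3], 55.4)
False ('tip 62.1 lat 0.1 zb 26.0 mm', 'F', [-0.5, -0.8, 4.5], 55.8)
False ('tip 67.9 lat 0.0 zb 26.0 mm', 'F', [-0.2, 0.4, 5.4], 56.1)
('tip 64.3 lat 0.1 zb 26.0 mm', 'F', [0.7, -1.0, 6.5], 56.5)
('tip 63.5 lat 0.0 zb 25.3 mm', 'F', [0.0, -0.2, 0.2], 57.3)
59.1
top head 1>2 ([0.25, 2.25], 0.952) 2>3 ([2.375, -0.125], 0.887)
scene head 1>2 ([-0.25, -5.625], 0.925) 2>3 ([-3.0, 0.125], 0.927)
drift tail 2>3 ([0.875, -4.25], 0.986)
```

```bash
python3 - <<'E'
from h import *
for i in (1,2,3):
    g=cv2.imread(f"pics/top{i}.png",0)
    u=cv2.resize(g[186:218,349:381],None,fx=8,fy=8,interpolation=cv2.INTER_CUBIC)
    m=(u<185).astype(np.uint8); n,l,s,c=cv2.connectedComponentsWithStats(m)
    j=l[(l>0)&(np.hypot(*(np.indices(l.shape)-128))<75)]; j=np.bincount(j).argmax()
    h=cv2.convexHull(np.argwhere(l==j)[:,::-1].astype(np.int32)); e=cv2.fitEllipse(h)
    print(i,"flange",np.round(np.array(e[0])/8+[349,186],2),np.round(np.array(e[1])/8,2),s[j][:4]/8)
g=cv2.imread("pics/top3.png",0); print(g[190:214,354:378]//10)
for n in("arbor","drift_tip","drift_lug"):
    for c in("top","scene"): print(n,c,[(np.round(d["at"],4).tolist(),round(d["score"],2)) for d in models.mark_of(n,c) if abs(d["at"][1]+.012)<.06])
E
```

```text
1 flange [364.25 201.99] [18.18 18.47] [ 6.625  6.75  17.875 18.375]
2 flange [364.65 203.07] [18.64 19.41] [ 6.625  7.625 18.75  18.75 ]
3 flange [365.74 203.15] [18.56 19.37] [ 7.625  7.625 18.75  18.75 ]
[[22 22 22 22 22 22 22 22 22 21 21 21 21 22 22 22 22 22 22 22 22 22 21 21]
 [22 22 22 22 22 22 22 22 22 22 22 22 22 21 21 21 21 22 21 22 22 22 22 22]
 [21 22 21 22 22 22 22 22 22 22 22 22 22 22 22 22 22 22 22 21 21 21 21 22]
 [21 21 21 21 21 21 21 22 22 21 19 19 19 20 20 21 22 22 22 22 22 22 22 22]
 [22 22 22 22 21 21 21 20 19 17 13 13 13 14 16 18 20 21 22 22 22 22 22 22]
 [22 22 22 22 22 21 18 15 14 11 11 11 11 11 11 12 15 18 21 22 22 22 22 22]
 [22 22 22 22 21 17 12 11 11 10 12 16 18 17 14 11 11 12 17 21 21 22 22 22]
 [22 22 22 21 18 12 11 11 10  7 16 20 21 20 19 18 16 14 13 17 20 21 21 21]
 [22 22 22 19 13 11 12 11  9  7 17 21 21 21 21 21 20 19 18 18 20 21 22 21]
 [22 22 21 18 10 12 12 11  9 11 18 21 21 21 21 21 21 21 21 21 20 21 22 22]
 [22 22 20 15 11 12 12 10  8 15 20 21 21 21 21 21 21 21 21 21 20 20 22 22]
 [22 22 19 11 11 12 11 10  7 17 21 21 21 21 21 21 21 21 21 20 18 19 
[... 572 characters left out ...]
  7  7  6  8 14 19 21 22 22 22 21]
 [22 22 22 22 21 17 13 12 12 10 10 10 10 10  9  8 15 19 21 22 22 22 22 20]
 [22 22 22 22 22 21 19 18 14 13 12 12 12 13 13 15 20 22 22 22 22 22 22 20]
 [21 22 22 22 22 22 22 21 19 19 19 19 19 19 19 21 22 22 22 22 22 22 22 19]
 [19 20 20 20 21 22 22 22 22 22 22 22 22 22 22 22 22 22 22 22 22 22 21 17]]
arbor top [([0.6731, -0.0145, 0.0965], 0.56)]
arbor scene [([0.6829, -0.0125, 0.0889], 0.69), ([0.6772, -0.0107, 0.0998], 0.68)]
drift_tip top [([0.7477, -0.0282, 0.0277], 0.71)]
drift_tip scene [([0.7444, -0.0276, 0.0269], 0.85), ([0.683, -0.0097, 0.089], 0.32)]
drift_lug top [([0.6131, -0.0003, 0.0472], 0.61)]
drift_lug scene [([0.6085, 0.0019, 0.0464], 0.51)]
```

```bash
python3 - <<'E'
from h import *
Q=lambda x,z:[*(AX+x*U),z]
r.move_to(Q(-.0735,.11),down(PS)); print(r.move_l(Q(-.0735,.0565),vel=.12,guard=6))
gripper_to(0,f_grip=40)
r.move_l(Q(-.0780,.0562),vel=.02); print(state())
gripper_to(.03); print(state())
r.move_l(Q(-.078,.13),vel=.15); r.move_l(Q(-.19,.22),vel=.35); r.hold(.1)
for c in("top","scene"): cv2.imwrite(f"pics/{c}4.png",vision.snapshot(c)[:,:,::-1])
def sh(c,i,j,u,v,w):
    a,b=[np.float32(cv2.imread(f"pics/{c}{q}.png",0))for q in(i,j)]
    T=cv2.resize(a[v-w:v+w,u-w:u+w],None,fx=8,fy=8,interpolation=cv2.INTER_CUBIC); B=cv2.resize(b[v-w-6:v+w+6,u-w-6:u+w+6],None,fx=8,fy=8,interpolation=cv2.INTER_CUBIC)
    m=cv2.minMaxLoc(cv2.matchTemplate(B,T,cv2.TM_CCOEFF_NORMED)); return (np.array(m[3])/8-6).tolist(),round(m[1],3)
print("top head 3>4",sh("top",3,4,368,202,6),"scene",sh("scene",3,4,272,248,8),"tail",sh("top",3,4,355,239,5))
g=cv2.imread("pics/top4.png",0); u=cv2.resize(g[186:218,349:381],None,fx=8,fy=8,interpolation=cv2.INTER_CUBIC)
m=(u<185).astype(np.uint8); n,l,s,c=cv2.connectedComponentsWithStats(m)
j=l[(l>0)&(np.hypot(*(np.indices(l.shape)-128))<75)]; j=np.bincount(j).argmax()
e=cv2.fitEllipse(cv2.convexHull(np.argwhere(l==j)[:,::-1].astype(np.int32))); print("flange",np.array(e[0])/8+[349,186],t.current_t())
E
```

```text
False
('tip 59.7 lat 0.1 zb 26.7 mm', 'F', [0.5, -0.2, 5.3], 61.6)
('tip 58.7 lat -0.0 zb 25.7 mm', 'F', [0.5, -0.5, 0.4], 62.1)
top head 3>4 ([0.125, -0.125], 0.984) scene ([-0.125, 0.25], 0.985) tail ([-0.375, 1.875], 0.98)
flange [365.74739838 203.06263542] 63.55
```

```bash
python3 -c "
from h import *
print(r.sign_off(),t.current_t())"
```

```text
the job is handed in; nothing more can be done
the job is handed in; nothing more can be done
```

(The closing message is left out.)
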